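# Empty the pocket pile onto the hallway charging shelf

### The job

Someone has dumped their pockets in one pile on the hall shelf: take it apart from the top down, one thing at a time, setting each straight in its own place. First the key with its red tag goes flat inside the white dish, then the white earbud case upright on the middle of the round blue charging puck, then the black phone flat in the middle of the grey charging cradle, between its end stops and lined up with it (lower it in, do not drop it), and last the orange power bank in the middle of the cork mat, lined up with it. Leave the blue mug and the little potted plant standing where they are.

Things in the scene. Friction and masses are not known exactly. Their poses are not given: they have to be found in the camera images.
- key_tag (a point): Brass house key on a steel ring with a red plastic tag, one rigid piece, 40 g, on top of the pile. Point: centre of the tag, 32 long (x), 20 wide (y), 16 high (underside 8 below). Ring and flat key (3 thick, level with the underside, up to 22 wide) reach 72 along +x from the point, the tag 16 along -x: 88 overall, its middle 28 along +x. Grip the tag across y. Sizes in mm.
- buds_mid (a point): White plastic earbud case with rounded edges, 58 (x) by 46 (y) by 26 high, about 55 g, lying on the phone under the key. Point: its centre, 13 above its underside; z up. Sizes in mm.
- phone_mid (a point): Black phone in a rubber case, 132 long (x) by 64 wide (y) by 14 thick, about 200 g, lying roughly crosswise on the power bank with the earbud case on it. Point: its centre, 7 above its underside; z up. Either way round is right in the cradle. Sizes in mm.
- bank_mid (a point): Orange power bank, 126 long (x) by 62 wide (y) by 22 thick, about 260 g, lying on the shelf at the bottom of the pile, its two ends showing either side of the phone. Point: its centre, 11 above its underside; z up. Either way round is right on the mat. Sizes in mm.
- dish: White round ceramic dish, fixed, 136 across and 13 high with a flat inner floor 6 above its underside and about 120 across inside. Origin: centre of its underside. Sizes in mm.
- puck: Round blue charging puck, fixed, 90 across, 9 high, flat top. Origin: centre of its underside. Sizes in mm.
- cradle: Grey plastic charging cradle, fixed, 168 long (x) by 92 wide (y); flat bed 10 above its underside, with a white ring marked in the middle; at each end in x a stop 60 wide, rising 10 above the bed, 152 apart inside; open at the sides. Origin: centre of its underside. Sizes in mm.
- mat: Cork mat with a dark green edge, fixed, 150 long (x) by 86 wide (y) by 5 thick. Origin: centre of its underside. Sizes in mm.
- mug: Blue ceramic mug, loose, 72 across and 85 high with a handle at its +y side; not to be moved. Origin: centre of its underside. Sizes in mm.
- plant: Small succulent in a terracotta pot, loose, 68 across and about 85 high; not to be moved. Origin: centre of its underside. Sizes in mm.
Not all that is in view belongs to the job. What is meant by the part that bears phone_mid is not yellow, and is the smaller of those in its own colour.

How it is judged:
On the way, in this order (a step that is already met when the one before it is completed fails the run):
1. the key lies flat in the dish, let go (horizontal distance between key_tag and dish below 0.05 m and z of key_tag in the frame of dish between 0.008 and 0.019 m and angle between key_tag's own z axis and vertical below 0.1 rad and contact force between the fingers and key below 0.1 N), for 0.2 s.
2. the earbud case stands on the puck, let go (horizontal distance between buds_mid and puck below 0.013 m and z of buds_mid in the frame of puck between 0.017 and 0.026 m and angle between buds_mid's own z axis and vertical below 0.1 rad and contact force between the fingers and buds below 0.1 N), for 0.2 s.
3. the phone lies in the cradle, let go (x of phone_mid in the frame of cradle between -0.013 and 0.013 m and y of phone_mid in the frame of cradle between -0.014 and 0.014 m and z of phone_mid in the frame of cradle between 0.013 and 0.021 m and angle between the x axis of phone_mid and the x axis of cradle, either way round below 0.2 rad and angle between phone_mid's own z axis and vertical below 0.07 rad and contact force between the fingers and phone below 0.1 N), for 0.2 s.
4. the power bank lies on the mat, let go (x of bank_mid in the frame of mat between -0.015 and 0.015 m and y of bank_mid in the frame of mat between -0.015 and 0.015 m and z of bank_mid in the frame of mat between 0.012 and 0.02 m and angle between the x axis of bank_mid and the x axis of mat, either way round below 0.2 rad and angle between bank_mid's own z axis and vertical below 0.07 rad and contact force between the fingers and bank below 0.1 N), for 0.2 s.
At the end, for the whole second after the job is handed in: Key flat on the dish floor, tag within 50 mm of its centre; earbud case upright on the puck within 13 mm; phone flat on the cradle bed within 13 mm along, 14 across, 0.2 rad; power bank flat on the mat within 15 mm each way, 0.2 rad (phone and bank either way round); all released, at rest (horizontal distance between key_tag and dish below 0.05 m and z of key_tag in the frame of dish between 0.008 and 0.019 m and angle between each of key_tag, buds_mid's own z axis and vertical below 0.1 rad and horizontal distance between buds_mid and puck below 0.013 m and z of buds_mid in the frame of puck between 0.017 and 0.026 m and x of phone_mid in the frame of cradle between -0.013 and 0.013 m and y of phone_mid in the frame of cradle between -0.014 and 0.014 m and z of phone_mid in the frame of cradle between 0.013 and 0.021 m and angle between the x axis of phone_mid and the x axis of cradle, either way round below 0.2 rad and angle between each of phone_mid, bank_mid's own z axis and vertical below 0.07 rad and x of bank_mid in the frame of mat between -0.015 and 0.015 m and y of bank_mid in the frame of mat between -0.015 and 0.015 m and z of bank_mid in the frame of mat between 0.012 and 0.02 m and angle between the x axis of bank_mid and the x axis of mat, either way round below 0.2 rad and linear speed of each of key, buds, phone, bank below 0.02 m/s); the robot touches nothing.
It fails at once if the mug is shifted more than 20 mm or tipped (distance of mug from where it was at the start of the episode above 0.02 m or angle between mug's own z axis and vertical above 0.3 rad).
It fails at once if the plant is shifted more than 20 mm or tipped (distance of plant from where it was at the start of the episode above 0.02 m or angle between plant's own z axis and vertical above 0.3 rad).
It fails at once if the phone is let go more than about 30 mm above the cradle's bed (horizontal distance between phone_mid and cradle below 0.08 m and z of phone_mid in the frame of cradle above 0.047 m and contact force between the fingers and phone below 0.05 N).
It also fails if it takes over 125 s, if anything falls off the work surface, if the arm or the gripper's body presses on something with over 40 N, if the wrist force passes 120 N, or if a joint passes its speed limit or range.

### The arm

A 7-joint arm with a two-finger parallel gripper is mounted at the origin on the work surface. World frame = base frame: x ahead of the robot, y to its left, z up, the work surface at z = 0. Lengths are in m, angles in rad, forces in N, time in s.
With the tool pointing down it reaches from about 0.425 to 0.95 m from the base axis. Payload 4.7 kg.
Tool frame: the origin (TCP) lies at the very end of the fingers, on their centre line; the grasp point (between the pads) lies 19 mm behind it; z points along the fingers, y is the line along which they close (so a half turn about z gives the same grasp; the last joint's range is limited). The gripper opens to 85 mm and grips with 20 to 120 N. Pads are 22 mm wide; open, the fingers measure 114 mm over their backs; the gripper's body (76 mm by 85 mm) begins 54 mm behind the grasp point. The pads swing forward as they close: fully open they stand 13 mm farther back than shut.
Start: joints at [1.082, 0.469, -0.049, 1.532, 0.024, 1.141, -0.082], TCP at [0.3, -0.605, 0.231] pointing down, gripper open.
Joint ranges: [-2.59, 2.59], [-0.33, 1.99], [-1.39, 1.29], [0.1, 2.45], [-1.04, 4.18], [0.21, 1.99], [-2.66, 2.66]. Speed limits (rad/s): [2.57, 2.57, 3.14, 3.14, 3.14, 3.14, 3.14].

### API

Orientations are given as a unit quaternion [w, x, y, z].
In Python, from workcell import robot gives the robot as it stands. The module is installed in compiled form; this text tells all that it offers.
- The arm moves only by the shell command python3 -m crank 'ROWS' [FORCE]. ROWS is JSON, a list of rows, each an object with "offset": the shift along the tool's x, y, z in cm, a list of three; "spin": the turn about the tool's z in degrees; "claw": the finger opening in cm, from 0 to 8.54. In form: [{"offset": [tx, ty, tz], "spin": spin, "claw": claw}, ...]. A call has 1 to 20 rows; each row shifts and turns the commanded pose from where the row before left it, along the tool's axes as they then stand; what a row does not reach is not made up. A row lasts 1/8 s, in which the tool goes at most 62.5 mm and 10.7 degrees, less where a joint would pass 70% of its speed; a pose out of reach is approached as far as the arm can. A call is refused whole if a number of a shift passes 6.25 or a number of a turn 10.7, either way. A call with a gripper value outside its range is refused whole. The fingers move at their own pace and stop on an object; FORCE is the grip in N (left out, the last holds). Time passes only in rows, so rows that do not move let the fingers close. It gives the time, the measured TCP pose, the force, the opening and the grip force at its end, in the units of the state.
- robot.observe(): the state, without advancing time (a new reading comes with each control period).
- robot.read_camera(name): name is "side" or "top"; returns a dict with "image" (384x512x3 uint8, red, green, blue), "K" (3x3 intrinsics, pixels), "camera_from_world" (4x4, takes a point from world to camera coordinates). Camera axes: x right, y down, z forward; pixel columns grow to the right and rows downward; lengths in m; the calibration is good to about 2 mm. A picture is of the moment at which its call begins. There is no depth.
- robot.sign_off(): hands the job in; it is judged then, once.
The state is a dict: "time": time; "qpos": joint angles; "qvel": joint speeds; "joint_torque": joint torques, N m; "position": TCP position; "tcp_rot": TCP orientation; "contact_force": force on the tool from outside, world axes, zero at the start; "torque": the same for the moment, N m; "finger_gap": finger opening in m; "gripper_force": force on a finger pad.
Only numpy, scipy, OpenCV 4.12 (cv2) and the standard library are available. Lean on these libraries where they do the work, as an engineer would, in place of code of your own. Each camera call takes 0.05 s, during which the arm holds its last target. There are 200 camera calls.

## Working session

There is one attempt and no reset: what is moved stays moved. The work goes in short steps, Python scripts to look and compute and a shell command to move; the robot and the scene stay as the last step left them, time stands still between calls to the robot, and variables do not carry over. Pictures are saved under pics/ and viewed, at most 14 in all, crops included, and the job is handed in when it is done.

```bash
mkdir -p pics; python3 - <<'E'
from workcell import robot
import cv2,numpy as np
s=robot.observe();print({k:np.round(v,3) for k,v in s.items()})
for n in("top","side"):
    c=robot.read_camera(n);cv2.imwrite(f"pics/{n}0.png",cv2.cvtColor(c["image"],cv2.COLOR_RGB2BGR));print(c["K"],np.round(c["camera_from_world"],3))
E
```

```text
{'time': np.float64(0.0), 'qpos': array([ 1.082,  0.469, -0.049,  1.534,  0.024,  1.141, -0.082]), 'qvel': array([ 0.001, -0.   ,  0.001,  0.003,  0.001,  0.001, -0.001]), 'joint_torque': array([-1.0000e-03, -5.1030e+01, -4.7000e-02, -2.3771e+01,  1.1000e-02,
        7.0000e-03,  0.0000e+00]), 'position': array([ 0.299, -0.604,  0.23 ]), 'tcp_rot': array([-0.001,  0.974,  0.228, -0.   ]), 'contact_force': array([-0.354,  0.317, -0.183]), 'torque': array([ 0.005, -0.007,  0.016]), 'gripper_force': np.float64(0.0), 'finger_gap': np.float64(0.085)}
[[396.45828309   0.         251.04003095]
 [  0.         396.45828309 195.70081772]
 [  0.           0.           1.        ]] [[ 0.013 -1.     0.02  -0.015]
 [-0.995 -0.015 -0.098  0.444]
 [ 0.099 -0.019 -0.995  1.14 ]
 [ 0.     0.     0.     1.   ]]
[[352.54119656   0.         249.29010731]
 [  0.         352.54119656 187.59251782]
 [  0.           0.           1.        ]] [[-0.957 -0.288  0.022  0.408]
 [-0.175  0.518 -0.837  0.129]
 [ 0.23  -0.805 -0.546  1.068]
 [ 0.     0.     0.     1.   ]]
```

View pics/top0.png

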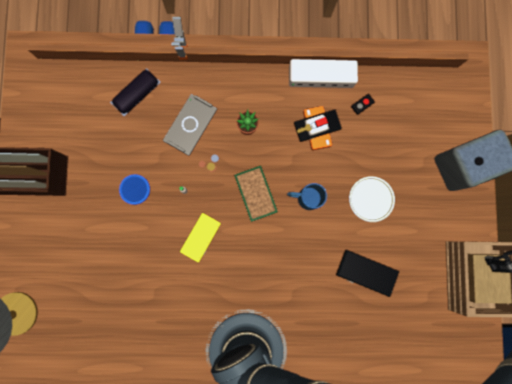

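View pics/side0.png

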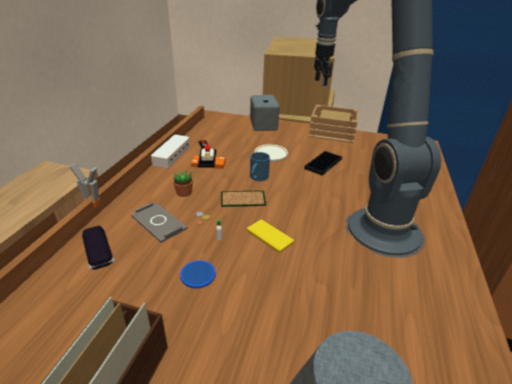

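The top view shows the pile near (318,125): the orange bank with the phone crosswise, the case and the red tag on top. The dish is at (372,199), mug (312,196), mat (256,193), puck (135,189), cradle (190,124) and plant (247,121). The second, larger black phone at (367,272) and the yellow slab are decoys.

```bash
cat > h.py <<'E'
from workcell import robot
import cv2,numpy as np
def cam(n):
    c=robot.read_camera(n);return c["image"],c["K"],c["camera_from_world"]
def ray(K,T,uv,z):
    uv=np.atleast_2d(uv).astype(float)
    d=np.c_[(uv-[K[0,2],K[1,2]])/K[0,0],np.ones(len(uv))]@T[:3,:3]
    o=-T[:3,:3].T@T[:3,3]
    return (o+d*((z-o[2])/d[:,2])[:,None])
def proj(K,T,p):
    q=T[:3,:3]@np.asarray(p)+T[:3,3];q=K@q;return q[:2]/q[2]
def mask(im,lo,hi):
    return cv2.inRange(cv2.cvtColor(im,cv2.COLOR_RGB2HSV),np.array(lo),np.array(hi))
def blobs(m,roi,amin=8):
    x0,y0,x1,y1=roi;r=np.zeros_like(m);r[y0:y1,x0:x1]=m[y0:y1,x0:x1]
    cs,_=cv2.findContours(r,cv2.RETR_EXTERNAL,cv2.CHAIN_APPROX_NONE)
    return sorted([c for c in cs if cv2.contourArea(c)>=amin],key=cv2.contourArea,reverse=True)
def rect(K,T,c,z):
    w=ray(K,T,c[:,0,:],z)[:,:2]*1000
    (cx,cy),(a,b),t=cv2.minAreaRect(w.astype(np.float32))
    if a<b:a,b,t=b,a,t+90
    return np.round([cx,cy,a,b,(t+90)%180-90],1)   # mm, long-axis angle deg from world x
E
python3 - <<'E'
from h import *
im,K,T=cam("top")
hs=cv2.cvtColor(im,cv2.COLOR_RGB2HSV)
for n,p in dict(dish=(372,199),mat=(256,193),puck=(135,189),cradle=(182,130),bank=(320,142),tag=(320,122),case=(310,128),phone=(301,127),wood=(400,150)).items():print(n,hs[p[1],p[0]])
S,K2,T2=cam("side")
a=cv2.resize(im[98:156,285:350],None,fx=8,fy=8,interpolation=cv2.INTER_CUBIC)
b=cv2.resize(S[130:175,180:235],None,fx=8,fy=8,interpolation=cv2.INTER_CUBIC)
h=max(a.shape[0],b.shape[0]);pad=lambda q:cv2.copyMakeBorder(q,0,h-q.shape[0],0,0,0)
o=np.hstack([pad(a),pad(b)]);o=cv2.resize(o,None,fx=.8,fy=.8)
print(o.shape);cv2.imwrite("pics/pile.png",o[:,:,::-1])
E
```

```text
dish [ 94   7 239]
mat [ 14 124 175]
puck [109 203 163]
cradle [ 21  27 152]
bank [ 17 197 230]
tag [  1 208 230]
case [ 21 143 175]
phone [ 20 137  82]
wood [ 13 152 166]
(371, 768, 3)
```

View pics/pile.png

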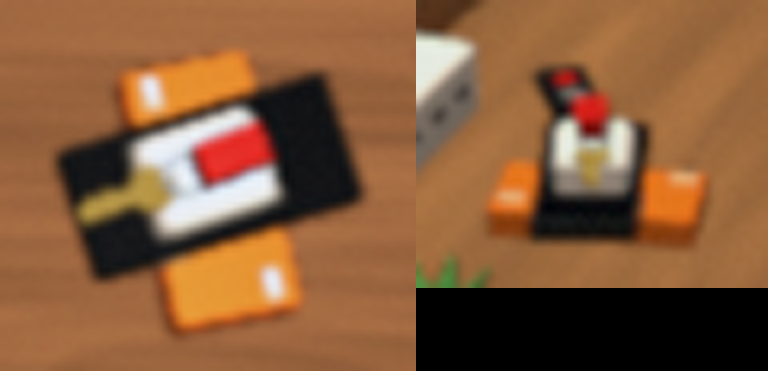

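Pile crop: red tag at about (321,122) with the key pointing to image left and slightly down. The case is under it, the phone lies along the same line, and the bank runs crosswise with its ends above and below.

```bash
cat > m.py <<'E'
from h import *
im,K,T=cam("top")
def show(n,lo,hi,roi,z,k=1):
    for c in blobs(mask(im,lo,hi),roi)[:k]:print(n,rect(K,T,c,z),cv2.contourArea(c))
E
python3 - <<'E'
from m import *
show("tag",(0,190,120),(6,255,255),(300,110,340,135),.078);show("tag",(174,190,120),(180,255,255),(300,110,340,135),.078)
show("case",(0,0,170),(180,60,255),(300,108,332,140),.062,2)
show("phone",(0,0,0),(180,255,60),(285,98,350,150),.036)
show("bank",(12,185,200),(22,255,255),(285,98,350,156),.022,3)
show("dish",(0,0,180),(180,60,255),(340,170,405,230),.013)
show("puck",(100,150,100),(120,255,255),(110,165,160,215),.009)
show("cradle",(0,0,90),(180,70,255),(155,85,225,160),.010)
show("mug",(90,80,30),(115,255,255),(280,175,340,220),.085)
show("plant",(35,80,30),(85,255,255),(230,100,265,140),.085)
# mat by dark edge
m=cv2.inRange(im,(0,0,0),(110,110,95))
for c in blobs(m,(225,155,285,230))[:2]:print("mat",rect(K,T,c,.005),cv2.contourArea(c))
E
```

```text
tag [ 654.8 -205.5   31.7   14.2  -68.2] 42.0
case [ 651.  -195.    55.7   43.6  -70.2] 144.5
phone [ 655.9 -202.   128.2   61.2  -71.6] 291.0
bank [ 611.5 -215.4   59.8   35.   -77.6] 150.5
bank [ 705.7 -202.9   40.3   21.7  -77.4] 69.0
dish [ 442.9 -367.2  135.   134.3  -89.2] 1583.0
puck [460.8 336.8  83.7  82.2   2.2] 627.5
cradle [661.  177.7 169.2  91.1 -29. ] 1582.5
mug [ 435.7 -168.    98.1   66.3  -66. ] 535.5
plant [652.    5.9  53.7  50.9 -14.9] 209.0
mat [454.8 -22.3 151.2  86.9  20.7] 1383.0
```

```bash
cat >> h.py <<'E'
def go(x,y,z,phi):
    """what is left to reach world x,y,z mm and tool-x angle phi deg: spin now, then offset cm in axes at phi"""
    s=robot.observe();q=s["tcp_rot"];p=s["position"]*1000
    R=np.array([q[1]**2-q[2]**2+q[0]**2-q[3]**2,2*(q[1]*q[2]+q[0]*q[3])]);f=np.degrees(np.arctan2(R[1],R[0]))
    d=np.array([x,y,z])-p;a=np.radians(phi)
    print("t",round(float(s["time"]),2),"at",p.round(1),"phi",f.round(1),"spin",round((f-phi+180)%360-180,1),"offset cm",np.round([d[0]*np.cos(a)+d[1]*np.sin(a),d[0]*np.sin(a)-d[1]*np.cos(a),-d[2]],0+1)/10, "gap",s["finger_gap"].round(4),"F",s["gripper_force"].round(1))
E
python3 -m crank '[{"offset":[0,0,0],"spin":-10.6,"claw":5},{"offset":[0,0,0],"spin":-10.6,"claw":5},{"offset":[0,0,0],"spin":-10.6,"claw":5},{"offset":[0,0,0],"spin":-10.6,"claw":5},{"offset":[0,0,0],"spin":-10.6,"claw":5},{"offset":[0,0,0],"spin":-10.6,"claw":5},{"offset":[0,0,0],"spin":-10.6,"claw":5},{"offset":[0,0,0],"spin":-10.5,"claw":5},{"offset":[1.9,3.9,0.6],"spin":0,"claw":5},{"offset":[1.9,3.9,0.6],"spin":0,"claw":5},{"offset":[1.9,3.9,0.6],"spin":0,"claw":5},{"offset":[1.9,3.9,0.6],"spin":0,"claw":5},{"offset":[1.9,3.9,0.6],"spin":0,"claw":5},{"offset":[1.9,3.9,0.6],"spin":0,"claw":5},{"offset":[1.9,3.9,0.6],"spin":0,"claw":5},{"offset":[1.9,3.9,0.6],"spin":0,"claw":5},{"offset":[1.9,3.9,0.6],"spin":0,"claw":5},{"offset":[1.9,3.9,0.6],"spin":0,"claw":5},{"offset":[1.9,3.9,0.6],"spin":0,"claw":5},{"offset":[1.9,3.9,0.6],"spin":0,"claw":5}]' 30
python3 - <<'E'
from h import *
go(655,-205,66,111)
S,K,T=cam("side");M,K1,T1=cam("top")
m=mask(S,(0,190,120),(6,255,255))|mask(S,(174,190,120),(180,255,255))
for c in blobs(m,(180,130,235,175),3):
    u=c[:,0].mean(0);print(u,cv2.contourArea(c),ray(K,T,u,.070)*1000)
print("phone",[rect(K1,T1,c,.036) for c in blobs(mask(M,(0,0,0),(180,255,60)),(285,98,350,150))[:1]])
b=cv2.resize(S[100:190,150:270],None,fx=5,fy=5,interpolation=cv2.INTER_CUBIC)
cv2.imwrite("pics/s1.png",b[:,:,::-1])
E
```

```text
time: 2.75
position: [0.6553, -0.2232, 0.159]
tcp_rot: [0.0, 0.566, 0.824, -0.0]
contact_force: [-0.7, 0.4, 0.2]
finger_gap: 0.0495
gripper_force: 0.0Traceback (most recent call last):
  File "<stdin>", line 2, in <module>
  File "h.py", line 28, in go
    print("t",round(float(s["time"]),2),"at",p.round(1),"phi",f.round(1),"spin",round((f-phi+180)%360-180,1),"offset cm",np.round([d[0]*np.cos(a)+d[1]*np.sin(a),d[0]*np.sin(a)-d[1]*np.cos(a),-d[2]],0+1)/10, "gap",s["finger_gap"].round(4),"F",s["gripper_force"].round(1))
                                                                                                                                                                                                                     ^^^^^^^^^^^^^^^^^^^^^
AttributeError: 'float' object has no attribute 'round'
```

```bash
sed -i 's/s\["finger_gap"\].round(4)/round(float(s["finger_gap"]),4)/;s/s\["gripper_force"\].round(1)/round(float(s["gripper_force"]),1)/' h.py
python3 - <<'E'
from h import *
go(655,-205,66,111)
S,K,T=cam("side")
m=mask(S,(0,190,120),(6,255,255))|mask(S,(174,190,120),(180,255,255))
for c in blobs(m,(180,130,235,175),3):
    u=c[:,0].mean(0);print(u,cv2.contourArea(c),ray(K,T,u,.070)*1000)
b=cv2.resize(S[100:190,150:270],None,fx=5,fy=5,interpolation=cv2.INTER_CUBIC)
cv2.imwrite("pics/s1.png",b[:,:,::-1])
E
```

```text
t 2.75 at [ 655.3 -223.2  159. ] phi 111.0 spin 0.0 offset cm [1.71 0.63 9.3 ] gap 0.0495 F 0.0
[206.92857143 146.85714286] 13.0 [[ 662.27163686 -214.80987757   70.        ]]
```

View pics/s1.png

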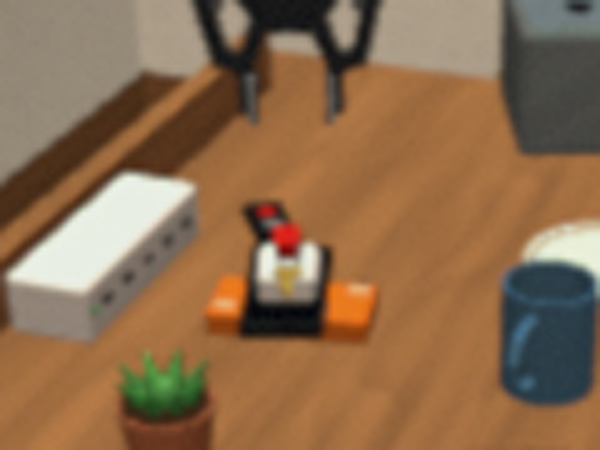

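The side view shows the gripper above and behind the pile, with the red tag at about (207,147) in the full image. Both views agree within a few mm. I'm going down onto the tag now.

```bash
python3 -m crank '[{"offset":[1.6,0.7,2],"spin":0,"claw":5},{"offset":[0,0,2],"spin":0,"claw":5},{"offset":[0,0,2],"spin":0,"claw":5},{"offset":[0,0,2],"spin":0,"claw":5},{"offset":[0,0,1.2],"spin":0,"claw":5},{"offset":[0,0,0],"spin":0,"claw":5},{"offset":[0,0,0],"spin":0,"claw":1.2},{"offset":[0,0,0],"spin":0,"claw":1.2},{"offset":[0,0,0],"spin":0,"claw":1.2},{"offset":[0,0,0],"spin":0,"claw":1.2},{"offset":[0,0,0],"spin":0,"claw":1.2},{"offset":[0,0,0],"spin":0,"claw":1.2}]' 30
python3 - <<'E'
from h import *
go(656,-206,66,111)
E
```

```text
time: 4.3
position: [0.6561, -0.2067, 0.0685]
tcp_rot: [0.001, 0.566, 0.824, 0.0]
contact_force: [0.1, 0.3, 6.0]
finger_gap: 0.0187
gripper_force: 31.9
t 4.3 at [ 656.1 -206.7   68.5] phi 111.0 spin 0.0 offset cm [0.07 0.02 0.25] gap 0.0187 F 31.9
```

```bash
python3 -m crank '[{"offset":[0,0,-1],"spin":0,"claw":1.2},{"offset":[0,0,-2],"spin":0,"claw":1.2},{"offset":[0,0,-3],"spin":0,"claw":1.2},{"offset":[0,0,-3],"spin":0,"claw":1.2},{"offset":[0,0,-1],"spin":0,"claw":1.2},{"offset":[0,0,0],"spin":0,"claw":1.2}]' 30
python3 - <<'E'
from h import *
go(453,-393,160,111)
S,K,T=cam("side");M,K1,T1=cam("top")
a=cv2.resize(M[90:150,285:345],None,fx=6,fy=6,interpolation=cv2.INTER_CUBIC)
b=cv2.resize(S[90:180,160:230],None,fx=6,fy=6,interpolation=cv2.INTER_CUBIC)
o=np.hstack([cv2.copyMakeBorder(a,0,b.shape[0]-a.shape[0],0,0,0),b]);cv2.imwrite("pics/s2.png",o[:,:,::-1])
E
```

```text
time: 5.05
position: [0.6554, -0.2067, 0.1681]
tcp_rot: [0.001, 0.566, 0.824, 0.0]
contact_force: [0.5, 0.6, -0.7]
finger_gap: 0.0193
gripper_force: 31.3
t 5.05 at [ 655.4 -206.7  168.1] phi 111.0 spin 0.0 offset cm [-10.14 -25.57   0.81] gap 0.0193 F 31.3
```

View pics/s2.png

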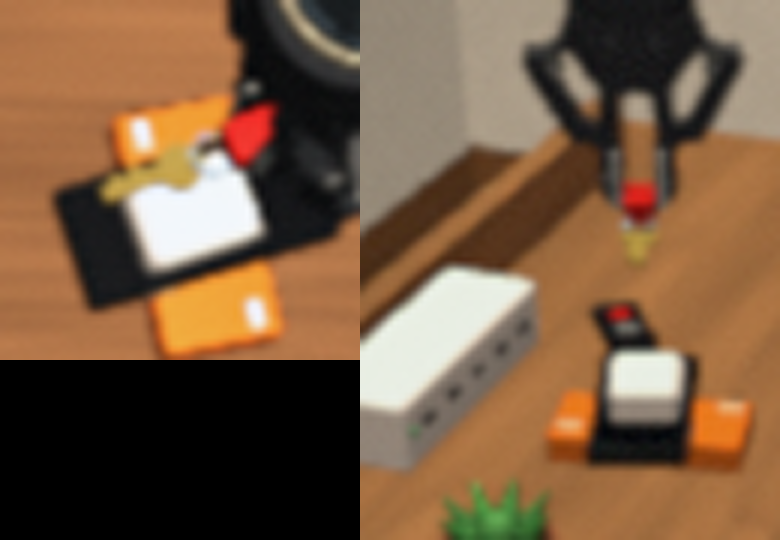

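The key is held level in the fingers, and the case, phone and bank are undisturbed. Next is the dish.

```bash
python3 -m crank '[{"offset":[-1.3,-3.2,0],"spin":0,"claw":1.2},{"offset":[-1.3,-3.2,0],"spin":0,"claw":1.2},{"offset":[-1.3,-3.2,0],"spin":0,"claw":1.2},{"offset":[-1.3,-3.2,0],"spin":0,"claw":1.2},{"offset":[-1.3,-3.2,0],"spin":0,"claw":1.2},{"offset":[-1.2,-3.2,0],"spin":0,"claw":1.2},{"offset":[-1.2,-3.2,0],"spin":0,"claw":1.2},{"offset":[-1.2,-3.2,0],"spin":0,"claw":1.2},{"offset":[0,0,3],"spin":0,"claw":1.2},{"offset":[0,0,3],"spin":0,"claw":1.2},{"offset":[0,0,3],"spin":0,"claw":1.2},{"offset":[0,0,3],"spin":0,"claw":1.2},{"offset":[0,0,1.5],"spin":0,"claw":1.2},{"offset":[0,0,0],"spin":0,"claw":1.2}]' 30
python3 - <<'E'
from m import *
go(453,-393,14,111)
show("case",(0,0,170),(180,60,255),(297,108,335,143),.062,2)
show("phone",(0,0,0),(180,255,60),(285,98,350,150),.036)
E
```

```text
time: 6.9
position: [0.4518, -0.3921, 0.0309]
tcp_rot: [-0.002, 0.566, 0.824, 0.0]
contact_force: [-0.4, -0.1, -0.1]
finger_gap: 0.0189
gripper_force: 31.2
t 6.95 at [ 452.7 -392.6   32.1] phi 111.1 spin 0.1 offset cm [-0.04  0.02  1.81] gap 0.0191 F 31.2
case [ 651.5 -195.1   57.3   44.6  -70.2] 266.0
phone [ 656.  -201.9  128.1   61.2  -71.7] 403.5
```

```bash
python3 -m crank '[{"offset":[0,0,0.8],"spin":0,"claw":1.2},{"offset":[0,0,0.5],"spin":0,"claw":1.2},{"offset":[0,0,0.4],"spin":0,"claw":1.2},{"offset":[0,0,0],"spin":0,"claw":1.2}]' 30; python3 - <<'E'
from h import *
go(453,-393,14,111)
S,K,T=cam("side")
b=cv2.resize(S[90:190,225:325],None,fx=5,fy=5,interpolation=cv2.INTER_CUBIC);cv2.imwrite("pics/s3.png",b[:,:,::-1])
E
```

```text
time: 7.45
position: [0.4525, -0.3927, 0.0151]
tcp_rot: [-0.0, 0.566, 0.824, -0.0]
contact_force: [0.4, 0.0, 0.1]
finger_gap: 0.0192
gripper_force: 31.2
t 7.45 at [ 452.5 -392.7   15.1] phi 111.0 spin 0.0 offset cm [-0.05  0.04  0.11] gap 0.0192 F 31.2
```

View pics/s3.png

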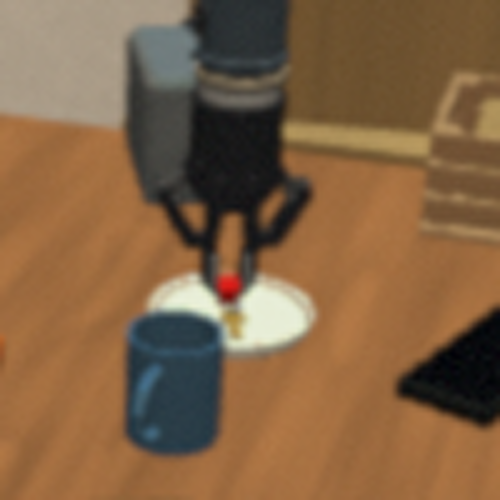

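The side view shows the key inside the dish rim with the tag just above the floor, clear of the mug. I'll touch it down and release.

```bash
python3 -m crank '[{"offset":[0,0,0.15],"spin":0,"claw":1.2},{"offset":[0,0,0.15],"spin":0,"claw":1.2},{"offset":[0,0,0],"spin":0,"claw":1.2}]' 30; python3 -m crank '[{"offset":[0,0,0],"spin":0,"claw":4},{"offset":[0,0,0],"spin":0,"claw":4},{"offset":[0,0,0],"spin":0,"claw":4},{"offset":[0,0,-1],"spin":0,"claw":4.2},{"offset":[0,0,-3],"spin":0,"claw":6},{"offset":[0,0,-4],"spin":0,"claw":8},{"offset":[0,0,-4],"spin":0,"claw":8},{"offset":[0,0,0],"spin":0,"claw":8}]' 30
python3 - <<'E'
from h import *
go(651.5,-195,130,110)
M,K,T=cam("top");S,K2,T2=cam("side")
m=lambda I:mask(I,(0,190,120),(6,255,255))|mask(I,(174,190,120),(180,255,255))
for c in blobs(m(M),(340,165,405,235),4):print("tag",rect(K,T,c,.022))
for c in blobs(m(S),(240,130,300,175),3):print("tag side",ray(K2,T2,c[:,0].mean(0),.016)*1000)
E
```

```text
time: 7.88
position: [0.4528, -0.3929, 0.0125]
tcp_rot: [0.0, 0.566, 0.824, -0.0]
contact_force: [-0.1, 0.0, 0.7]
finger_gap: 0.019
gripper_force: 31.3
time: 8.88
position: [0.4549, -0.3942, 0.1367]
tcp_rot: [0.004, 0.566, 0.824, -0.0]
contact_force: [0.1, 0.2, -0.4]
finger_gap: 0.0799
gripper_force: 0.0
t 8.88 at [ 454.9 -394.2  136.7] phi 111.0 spin 1.0 offset cm [11.99 25.29  0.67] gap 0.0799 F 0.0
tag [ 450.7 -388.1   26.1   12.   -67.7]
tag side [[ 454.4342145  -393.61910214   16.        ]]
```

```bash
python3 -m crank '[{"offset":[0,0,0],"spin":1,"claw":8},{"offset":[1.3,2.8,0],"spin":0,"claw":8},{"offset":[1.3,2.8,0],"spin":0,"claw":8},{"offset":[1.3,2.8,0],"spin":0,"claw":8},{"offset":[1.3,2.8,0],"spin":0,"claw":8},{"offset":[1.3,2.8,0],"spin":0,"claw":8},{"offset":[1.3,2.8,0],"spin":0,"claw":8},{"offset":[1.3,2.8,0],"spin":0,"claw":8},{"offset":[1.3,2.8,0],"spin":0,"claw":8},{"offset":[1.5,3.0,0],"spin":0,"claw":8},{"offset":[0,0,0],"spin":0,"claw":8}]' 40
python3 - <<'E'
from h import *
go(652.5,-196,41,109.8)
E
```

```text
time: 10.35
position: [0.6516, -0.1897, 0.1309]
tcp_rot: [-0.001, 0.571, 0.821, 0.001]
contact_force: [-0.9, -0.5, -0.0]
finger_gap: 0.0802
gripper_force: 0.0
t 10.35 at [ 651.6 -189.7  130.9] phi 110.3 spin 0.5 offset cm [-0.62 -0.13  8.99] gap 0.0802 F 0.0
```

```bash
python3 -m crank '[{"offset":[-0.6,-0.1,2],"spin":0.5,"claw":8},{"offset":[0,0,3],"spin":0,"claw":8},{"offset":[0,0,2.5],"spin":0,"claw":8},{"offset":[0,0,1.4],"spin":0,"claw":8},{"offset":[0,0,0],"spin":0,"claw":7},{"offset":[0,0,0],"spin":0,"claw":4},{"offset":[0,0,0],"spin":0,"claw":4},{"offset":[0,0,0],"spin":0,"claw":4},{"offset":[0,0,0],"spin":0,"claw":4},{"offset":[0,0,0],"spin":0,"claw":4}]' 40
python3 - <<'E'
from h import *
go(652.5,-196,41,109.8)
E
```

```text
time: 11.6
position: [0.6525, -0.2001, 0.0447]
tcp_rot: [0.001, 0.577, 0.817, 0.0]
contact_force: [-0.6, 0.1, 6.0]
finger_gap: 0.045
gripper_force: 43.5
t 11.6 at [ 652.5 -200.1   44.7] phi 109.5 spin -0.3 offset cm [0.39 0.14 0.37] gap 0.045 F 43.5
```

```bash
python3 -m crank '[{"offset":[0,0,-1],"spin":0,"claw":4},{"offset":[0,0,-2],"spin":0,"claw":4},{"offset":[0,0,-3],"spin":0,"claw":4},{"offset":[0,0,-4],"spin":0,"claw":4},{"offset":[0,0,-4],"spin":0,"claw":4},{"offset":[0,0,-1],"spin":0,"claw":4},{"offset":[0,0,0],"spin":0,"claw":4}]' 40
python3 - <<'E'
from h import *
go(460.8,336.8,100,109.5)
E
```

```text
time: 12.48
position: [0.6516, -0.1999, 0.1941]
tcp_rot: [0.001, 0.577, 0.817, 0.0]
contact_force: [0.3, -0.8, -1.3]
finger_gap: 0.0452
gripper_force: 42.8
t 12.47 at [ 651.6 -199.9  194.1] phi 109.5 spin 0.0 offset cm [56.96 -0.07  9.41] gap 0.0452 F 42.8
```

```bash
python3 -m crank '[{"offset":[2,0,0],"spin":0,"claw":4},{"offset":[3.5,0,0],"spin":0,"claw":4},{"offset":[3.5,0,0],"spin":0,"claw":4},{"offset":[3.5,0,0],"spin":0,"claw":4},{"offset":[3.5,0,0],"spin":0,"claw":4},{"offset":[3.5,0,0],"spin":0,"claw":4},{"offset":[3.5,0,0],"spin":0,"claw":4},{"offset":[3.5,0,0],"spin":0,"claw":4},{"offset":[3.5,0,0],"spin":0,"claw":4},{"offset":[3.5,0,0],"spin":0,"claw":4},{"offset":[3.5,0,0],"spin":0,"claw":4},{"offset":[3.5,0,0],"spin":0,"claw":4},{"offset":[3.5,0,0],"spin":0,"claw":4},{"offset":[3.5,0,0],"spin":0,"claw":4},{"offset":[3.5,0,0],"spin":0,"claw":4},{"offset":[3.5,0,2],"spin":0,"claw":4},{"offset":[3.5,-0.1,3],"spin":0,"claw":4},{"offset":[2,0,3],"spin":0,"claw":4},{"offset":[0,0,3],"spin":0,"claw":4},{"offset":[0,0,0],"spin":0,"claw":4}]' 40
python3 - <<'E'
from h import *
go(460.8,336.8,19,109.5)
M,K,T=cam("top");S,K2,T2=cam("side")
for c in blobs(mask(S,(0,0,150),(180,60,255)),(165,200,235,290),30):print("case side",c[:,0].min(0),c[:,0].max(0),ray(K2,T2,c[:,0].mean(0),.084)*1000)
for c in blobs(mask(M,(0,0,150),(180,60,255)),(95,150,180,230),20):print("case top",rect(K,T,c,.105))
b=cv2.resize(S[180:300,150:250],None,fx=5,fy=5,interpolation=cv2.INTER_CUBIC);cv2.imwrite("pics/s4.png",b[:,:,::-1])
E
```

```text
time: 14.98
position: [0.4463, 0.3638, 0.08]
tcp_rot: [-0.001, 0.576, 0.818, -0.004]
contact_force: [0.0, -0.4, 0.0]
finger_gap: 0.0451
gripper_force: 42.8
t 14.97 at [446.3 363.8  80. ] phi 109.7 spin 0.2 offset cm [-3.03  0.46  6.1 ] gap 0.0451 F 42.8
case side [185 249] [206 270] [[450.36287901 364.84288234  84.        ]]
```

View pics/s4.png

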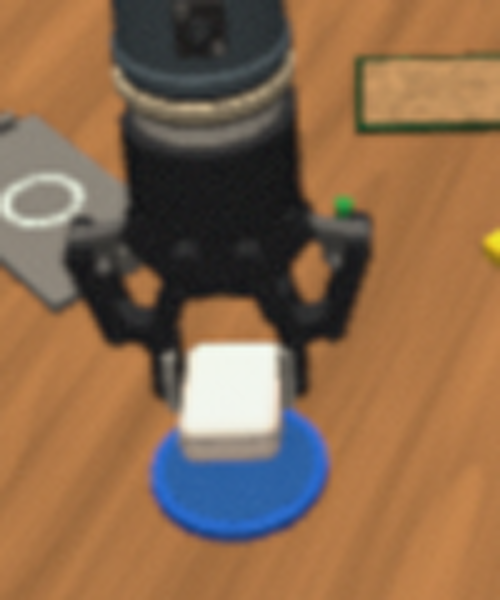

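Side view: the case is held square and level just beyond the puck, with its front bottom edge from (187,272) to (205,272).

```bash
python3 - <<'E'
from h import *
S,K,T=cam("side")
d=np.array([np.cos(np.radians(109.7)),np.sin(np.radians(109.7)),0])
e=ray(K,T,[[186.8,271.6],[205.2,272]],.0725)*1000;print(e,e.mean(0)-28*d)
e=ray(K,T,[[187.6,267],[206,267]],.096)*1000;print(e.mean(0)-28*d)
e=ray(K,T,[[189,249],[205,249]],.097)*1000;print(e.mean(0)+28*d)
for c in blobs(mask(S,(100,150,100),(120,255,255)),(165,250,230,295),30):
  print(c[:,0].min(0),c[:,0].max(0)); 
  l,r,b=c[c[:,0,0].argmin(),0],c[c[:,0,0].argmax(),0],c[c[:,0,1].argmax(),0];print(ray(K,T,[l,r,b],.009)*1000)
E
```

```text
[[459.07137908 397.05647914  72.5       ]
 [418.30149832 385.18370645  72.5       ]] [448.12510594 364.75891754  72.5       ]
[441.88465497 370.88751465  96.        ]
[445.85328617 370.56269223  97.        ]
[181 262] [214 287]
[[502.76679187 349.38235868   9.        ]
 [419.33757108 333.09192997   9.        ]
 [448.98382847 383.30887407   9.        ]]
```

```bash
python3 -m crank '[{"offset":[-1.7,0.2,1],"spin":0.2,"claw":4},{"offset":[-1.7,0.2,2],"spin":0,"claw":4},{"offset":[0,0,1.8],"spin":0,"claw":4},{"offset":[0,0,0.8],"spin":0,"claw":4},{"offset":[0,0,0],"spin":0,"claw":4}]' 40
python3 - <<'E'
from h import *
go(462,333,18,109.5)
E
```

```text
time: 15.75
position: [0.4644, 0.335, 0.0269]
tcp_rot: [-0.0, 0.578, 0.816, -0.0]
contact_force: [-0.3, 1.0, -0.6]
finger_gap: 0.0451
gripper_force: 42.8
t 15.75 at [464.4 335.   26.9] phi 109.4 spin -0.1 offset cm [-0.11 -0.29  0.89] gap 0.0451 F 42.8
```

```bash
python3 -m crank '[{"offset":[-0.1,-0.3,0.3],"spin":0,"claw":4},{"offset":[0,0,0.3],"spin":0,"claw":4},{"offset":[0,0,0.2],"spin":0,"claw":4},{"offset":[0,0,0.1],"spin":0,"claw":4},{"offset":[0,0,0],"spin":0,"claw":4}]' 40
python3 - <<'E'
from h import *
go(462,333,18,109.5)
E
```

```text
time: 16.38
position: [0.4625, 0.3325, 0.0183]
tcp_rot: [0.0, 0.578, 0.816, -0.0]
contact_force: [0.4, -0.7, -0.7]
finger_gap: 0.0448
gripper_force: 42.8
t 16.38 at [462.5 332.5  18.3] phi 109.3 spin -0.2 offset cm [ 0.06 -0.03  0.03] gap 0.0448 F 42.8
```

```bash
python3 -m crank '[{"offset":[0,0,0.1],"spin":0,"claw":4},{"offset":[0,0,0.1],"spin":0,"claw":4},{"offset":[0,0,0],"spin":0,"claw":4}]' 40; python3 -m crank '[{"offset":[0,0,0.1],"spin":0,"claw":4},{"offset":[0,0,0.1],"spin":0,"claw":4},{"offset":[0,0,0],"spin":0,"claw":4}]' 40
```

```text
time: 16.75
position: [0.4626, 0.3326, 0.0177]
tcp_rot: [0.001, 0.578, 0.816, 0.0]
contact_force: [-3.7, -2.5, 10.8]
finger_gap: 0.0453
gripper_force: 44.0
time: 17.12
position: [0.4627, 0.3326, 0.0176]
tcp_rot: [0.001, 0.578, 0.816, -0.0]
contact_force: [-6.2, -5.2, 24.5]
finger_gap: 0.0453
gripper_force: 45.8
```

```bash
python3 -m crank '[{"offset":[0,0,-0.2],"spin":0,"claw":4},{"offset":[0,0,-0.1],"spin":0,"claw":4},{"offset":[0,0,0],"spin":0,"claw":6.5},{"offset":[0,0,0],"spin":0,"claw":6.5},{"offset":[0,0,0],"spin":0,"claw":6.5},{"offset":[0,0,-1],"spin":0,"claw":7},{"offset":[0,0,-3],"spin":0,"claw":7},{"offset":[0,0,-5],"spin":0,"claw":8.5},{"offset":[0,0,-5],"spin":0,"claw":8.5},{"offset":[0,0,-3],"spin":0,"claw":8.5},{"offset":[-3,0,0],"spin":0,"claw":8.5},{"offset":[-4,0,0],"spin":0,"claw":8.5},{"offset":[-4,0,0],"spin":0,"claw":8.5},{"offset":[-4,0,0],"spin":0,"claw":8.5},{"offset":[-4,0,0],"spin":0,"claw":8.5},{"offset":[-4,0,0],"spin":0,"claw":8.5},{"offset":[-4,0,0],"spin":0,"claw":8.5},{"offset":[-4,0,0],"spin":0,"claw":8.5},{"offset":[-4,0,0],"spin":0,"claw":8.5},{"offset":[0,0,0],"spin":0,"claw":8.5}]' 60
python3 - <<'E'
from m import *
go(656,-202,150,108.3)
show("case",(0,0,150),(180,60,255),(95,150,180,230),.035)
show("puck",(100,150,100),(120,255,255),(95,150,180,230),.009)
show("phone",(0,0,0),(180,255,60),(285,98,350,150),.036)
show("bank",(12,185,150),(22,255,255),(285,98,350,156),.022,3)
E
```

```text
time: 19.62
position: [0.5793, -0.002, 0.1875]
tcp_rot: [0.001, 0.581, 0.814, -0.0]
contact_force: [0.2, 0.5, 0.6]
finger_gap: 0.0849
gripper_force: 0.0
t 19.68 at [578.6   0.8 187.6] phi 109.2 spin 0.9 offset cm [-21.68   0.98   3.76] gap 0.0851 F 0.0
case [459.9 333.4  59.5  47.2 -70.3] 293.0
puck [460.8 336.8  83.7  82.2   2.2] 205.0
phone [ 654.9 -199.4  134.3   61.9  -70.8] 808.0
bank [ 610.5 -215.    61.9   35.9  -74.9] 163.5
bank [ 702.4 -195.    61.8   25.9  -77.4] 93.5
```

```bash
python3 -m crank '[{"offset":[-3.6,0.2,0.5],"spin":0.4,"claw":8.5},{"offset":[-3.6,0.2,0.5],"spin":0,"claw":8.5},{"offset":[-3.6,0.2,1],"spin":0,"claw":8.5},{"offset":[-3.6,0.2,1],"spin":0,"claw":8.5},{"offset":[-3.6,0.2,1],"spin":0,"claw":8.5},{"offset":[-3.5,0.2,1],"spin":0,"claw":8.5},{"offset":[0,0,2],"spin":0,"claw":8.5},{"offset":[0,0,2],"spin":0,"claw":8.5},{"offset":[0,0,0],"spin":0,"claw":8.5},{"offset":[0,0,0],"spin":0,"claw":8.5}]' 60
python3 - <<'E'
from m import *
go(655.5,-200.5,20,108.8)
E
```

```text
time: 20.92
position: [0.6602, -0.1956, 0.0979]
tcp_rot: [0.0, 0.58, 0.814, 0.0]
contact_force: [0.3, -0.2, -0.3]
finger_gap: 0.0852
gripper_force: 0.0
t 20.98 at [ 660.4 -196.1   98.3] phi 109.0 spin 0.2 offset cm [-0.26 -0.61  7.83] gap 0.0854 F 0.0
```

```bash
python3 -m crank '[{"offset":[-0.3,-0.6,2],"spin":0.2,"claw":8.5},{"offset":[0,0,2],"spin":0,"claw":8.5},{"offset":[0,0,2],"spin":0,"claw":8.5},{"offset":[0,0,1],"spin":0,"claw":8.5},{"offset":[0,0,0.5],"spin":0,"claw":8.5},{"offset":[0,0,0],"spin":0,"claw":8.5},{"offset":[0,0,0],"spin":0,"claw":8.5}]' 60
python3 - <<'E'
from m import *
go(655.5,-200.5,20,108.8)
S,K,T=cam("side")
b=cv2.resize(S[100:180,170:250],None,fx=6,fy=6,interpolation=cv2.INTER_CUBIC);cv2.imwrite("pics/s5.png",b[:,:,::-1])
E
```

```text
time: 21.85
position: [0.6557, -0.2019, 0.0231]
tcp_rot: [0.001, 0.583, 0.813, 0.0]
contact_force: [-0.1, -0.7, -0.5]
finger_gap: 0.0849
gripper_force: 0.0
t 21.9 at [ 655.7 -201.9   23.1] phi 108.7 spin -0.1 offset cm [0.14 0.03 0.31] gap 0.0851 F 0.0
```

View pics/s5.png

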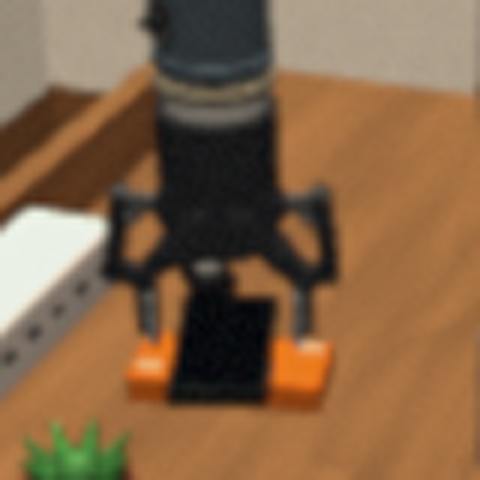

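The side view shows the open fingers straddling the phone evenly, above the bank's ends. I'll lower 3 mm and close.

```bash
python3 -m crank '[{"offset":[0.1,0,0.3],"spin":0,"claw":8},{"offset":[0,0,0],"spin":0,"claw":7},{"offset":[0,0,0],"spin":0,"claw":5.5},{"offset":[0,0,0],"spin":0,"claw":5.5},{"offset":[0,0,0],"spin":0,"claw":5.5},{"offset":[0,0,0],"spin":0,"claw":5.5}]' 50
```

```text
time: 22.7
position: [0.6556, -0.2007, 0.0201]
tcp_rot: [0.001, 0.582, 0.813, 0.0]
contact_force: [0.8, 1.4, 5.1]
finger_gap: 0.0628
gripper_force: 57.2
```

```bash
python3 -m crank '[{"offset":[0,0,-0.5],"spin":0,"claw":5.5},{"offset":[0,0,-1],"spin":0,"claw":5.5},{"offset":[0,0,-2],"spin":0,"claw":5.5},{"offset":[0,0,-3],"spin":0,"claw":5.5},{"offset":[0,0,-4],"spin":0,"claw":5.5},{"offset":[0,0,-3],"spin":0,"claw":5.5},{"offset":[0,0,-2],"spin":0,"claw":5.5},{"offset":[0,0,0],"spin":0,"claw":5.5}]' 50
python3 - <<'E'
from m import *
go(661,177.7,100,151)
S,K,T=cam("side")
a=cv2.resize(im[60:150,270:360],None,fx=4,fy=4);b=cv2.resize(S[70:170,170:250],None,fx=4,fy=4,interpolation=cv2.INTER_CUBIC)
o=np.hstack([cv2.copyMakeBorder(a,0,40,0,0,0),b]);cv2.imwrite("pics/s6.png",o[:,:,::-1])
E
```

```text
time: 23.7
position: [0.6557, -0.2011, 0.1765]
tcp_rot: [0.002, 0.583, 0.813, 0.001]
contact_force: [-0.2, -0.6, -1.2]
finger_gap: 0.0627
gripper_force: 56.4
t 23.75 at [ 654.7 -201.   174.6] phi 108.7 spin -42.3 offset cm [17.8  33.43  7.46] gap 0.0624 F 56.4
```

View pics/s6.png

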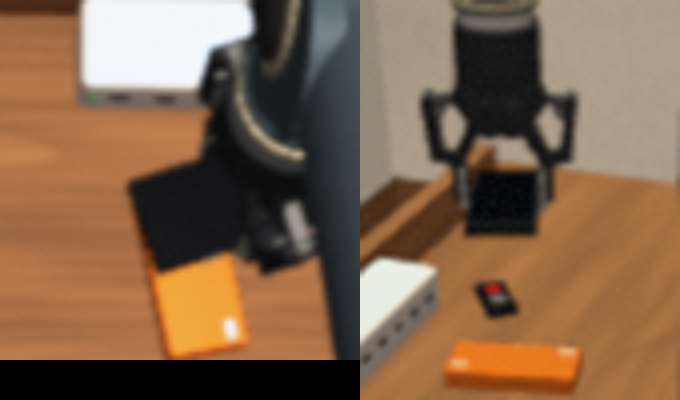

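The phone is held level and centred; the bank lies undisturbed. Next is the cradle, passing well above the plant.

```bash
python3 -m crank '[{"offset":[0,0,-0.5],"spin":-8,"claw":5.5},{"offset":[0,0,-0.5],"spin":-9,"claw":5.5},{"offset":[0,0,0],"spin":-9,"claw":5.5},{"offset":[0,0,0],"spin":-9,"claw":5.5},{"offset":[0,0,0],"spin":-7.3,"claw":5.5},{"offset":[1.0,2.0,0],"spin":0,"claw":5.5},{"offset":[1.6,3,0],"spin":0,"claw":5.5},{"offset":[1.6,3,0],"spin":0,"claw":5.5},{"offset":[1.6,3,0],"spin":0,"claw":5.5},{"offset":[1.6,3,0],"spin":0,"claw":5.5},{"offset":[1.6,3,0],"spin":0,"claw":5.5},{"offset":[1.6,3,0],"spin":0,"claw":5.5},{"offset":[1.6,3,0],"spin":0,"claw":5.5},{"offset":[1.6,3,0],"spin":0,"claw":5.5},{"offset":[1.6,3,0],"spin":0,"claw":5.5},{"offset":[1.6,3,0],"spin":0,"claw":5.5},{"offset":[0.8,1.4,0],"spin":0,"claw":5.5},{"offset":[0,0,0],"spin":0,"claw":5.5},{"offset":[0,0,0],"spin":0,"claw":5.5}]' 50
python3 - <<'E'
from m import *
go(661,177.7,40,151)
E
```

```text
time: 26.18
position: [0.6609, 0.1756, 0.1839]
tcp_rot: [0.0, 0.251, 0.968, -0.001]
contact_force: [0.4, 0.7, -2.5]
finger_gap: 0.0626
gripper_force: 56.3
t 26.23 at [661.1 175.2 183.9] phi 150.9 spin -0.1 offset cm [ 0.13  0.21 14.39] gap 0.0628 F 56.3
```

```bash
python3 -m crank '[{"offset":[0.1,0.2,2],"spin":0,"claw":5.5},{"offset":[0,0,3],"spin":0,"claw":5.5},{"offset":[0,0,3],"spin":0,"claw":5.5},{"offset":[0,0,3],"spin":0,"claw":5.5},{"offset":[0,0,2.5],"spin":0,"claw":5.5},{"offset":[0,0,1],"spin":0,"claw":5.5},{"offset":[0,0,0],"spin":0,"claw":5.5},{"offset":[0,0,0],"spin":0,"claw":5.5}]' 50
python3 - <<'E'
from m import *
go(661,177.7,9,151)
S,K,T=cam("side")
a=cv2.resize(im[80:170,150:230],None,fx=5,fy=5,interpolation=cv2.INTER_CUBIC);b=cv2.resize(S[170:260,120:200],None,fx=5,fy=5,interpolation=cv2.INTER_CUBIC)
o=np.hstack([a,b]);print(o.shape);cv2.imwrite("pics/s7.png",o[:,:,::-1])
E
```

```text
time: 27.22
position: [0.6616, 0.18, 0.0404]
tcp_rot: [0.001, 0.25, 0.968, 0.001]
contact_force: [-0.4, 1.0, -1.4]
finger_gap: 0.0628
gripper_force: 56.3
t 27.27 at [661.7 180.1  40.6] phi 151.0 spin 0.0 offset cm [-0.06 -0.24  3.16] gap 0.0625 F 56.3
(450, 800, 3)
```

View pics/s7.png

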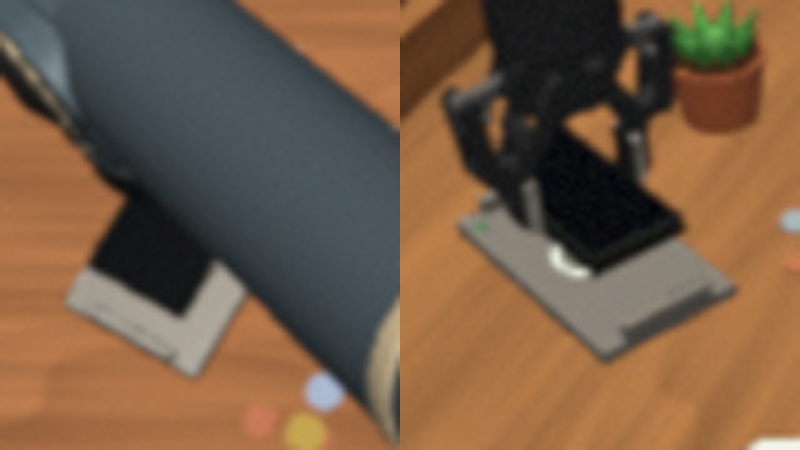

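The phone is lined up with the cradle and held above it, with its near end showing. I'll check its end position numerically.

```bash
python3 - <<'E'
from m import *
S,K2,T2=cam("side")
a=np.radians(151);X=np.array([np.cos(a),np.sin(a)]);Y=np.array([-X[1],X[0]])
def f(n,p):
    d=p[:,:2]*1000-[661,177.7];print(n,np.round(d@X,1),np.round(d@Y,1))
f("top",ray(K,T,[[168,133],[187,143]],.0565))
f("side bottom",ray(K2,T2,[[159.6,224],[176.8,215]],.0425))
f("side top",ray(K2,T2,[[159.4,220.3],[176.8,213]],.0565))
c=max(blobs(mask(im,(0,0,90),(180,70,255)),(155,85,225,160)),key=cv2.contourArea)
w=ray(K,T,c[:,0],.010);d=w[:,:2]*1000-[661,177.7];print("cradle near end x, y range",(d@X).max(),(d@Y).min(),(d@Y).max())
f("cradle side near corners",ray(K2,T2,[[161.3,241.8],[187,228]],.010))
E
```

```text
top [63.7 61.6] [-28.1  34. ]
side bottom [57.3 55.4] [-28.   31.7]
side top [58.7 63.5] [-27.6  27.7]
cradle near end x, y range -23.305439641621795 -110.48639511720039 104.71972832532296
cradle side near corners [91.3 90.8] [-48.3  39.8]
```

```bash
python3 -m crank '[{"offset":[0.3,0,1],"spin":0,"claw":5.5},{"offset":[0,0,1],"spin":0,"claw":5.5},{"offset":[0,0,0.6],"spin":0,"claw":5.5},{"offset":[0,0,0.2],"spin":0,"claw":5.5},{"offset":[0,0,0],"spin":0,"claw":5.5},{"offset":[0,0,0],"spin":0,"claw":5.5}]' 50; python3 -m crank '[{"offset":[0,0,0.1],"spin":0,"claw":5.5},{"offset":[0,0,0.1],"spin":0,"claw":5.5},{"offset":[0,0,0],"spin":0,"claw":5.5}]' 50
```

```text
time: 28.18
position: [0.6585, 0.1813, 0.0117]
tcp_rot: [0.0, 0.25, 0.968, 0.0]
contact_force: [0.3, 0.8, -1.7]
finger_gap: 0.0625
gripper_force: 56.4
time: 28.55
position: [0.6582, 0.1811, 0.0093]
tcp_rot: [0.0, 0.25, 0.968, -0.0]
contact_force: [0.2, -0.8, -2.0]
finger_gap: 0.0624
gripper_force: 56.4
```

```bash
python3 -m crank '[{"offset":[0,0,0.1],"spin":0,"claw":5.5},{"offset":[0,0,0.1],"spin":0,"claw":5.5},{"offset":[0,0,0],"spin":0,"claw":5.5}]' 50
```

```text
time: 28.92
position: [0.6583, 0.1812, 0.0082]
tcp_rot: [0.0, 0.25, 0.968, -0.0]
contact_force: [-3.0, -1.4, 4.2]
finger_gap: 0.0619
gripper_force: 57.1
```

```bash
python3 -m crank '[{"offset":[0,0,0],"spin":0,"claw":8.5},{"offset":[0,0,0],"spin":0,"claw":8.5},{"offset":[0,0,0],"spin":0,"claw":8.5},{"offset":[0,0,-1],"spin":0,"claw":8.5},{"offset":[0,0,-3],"spin":0,"claw":8.5},{"offset":[0,0,-5],"spin":0,"claw":8.5},{"offset":[0,0,-5],"spin":0,"claw":8.5},{"offset":[0,0,-3],"spin":0,"claw":8.5},{"offset":[-1.6,-3,0],"spin":0,"claw":8.5},{"offset":[-1.6,-3,0],"spin":0,"claw":8.5},{"offset":[-1.6,-3,0],"spin":0,"claw":8.5},{"offset":[-1.6,-3,0],"spin":0,"claw":8.5},{"offset":[-1.6,-3,0],"spin":0,"claw":8.5},{"offset":[-1.6,-3,0],"spin":0,"claw":8.5},{"offset":[-1.6,-3,0],"spin":0,"claw":8.5},{"offset":[0,0,0],"spin":0,"claw":8.5}]' 50
python3 - <<'E'
from m import *
show("phone",(0,0,0),(180,255,60),(155,85,225,160),.024)
c=blobs(mask(im,(0,0,90),(180,70,255))|mask(im,(0,0,0),(180,255,60)),(155,85,225,160))[0];print("cradle",rect(K,T,c,.01))
show("bank",(8,170,140),(24,255,255),(285,90,350,160),.022,2)
show("case",(0,0,150),(180,60,255),(95,150,180,230),.035)
go(655,-200,100,12)
E
```

```text
time: 30.92
position: [0.6546, -0.0612, 0.1776]
tcp_rot: [0.0, 0.253, 0.967, -0.001]
contact_force: [0.3, 0.8, 0.1]
finger_gap: 0.085
gripper_force: 0.0
phone [659.6 178.4 127.8  61.2 -29. ] 813.0
cradle [661.  177.7 169.2  91.2 -29. ]
case [459.9 333.4  59.4  47.2 -70.4] 299.5
t 30.98 at [654.6 -58.2 177.8] phi 150.9 spin 138.9 offset cm [-2.91 13.88  7.78] gap 0.0853 F 0.0
```

The phone is 1.5 mm off the cradle centre and aligned. I'll turn the wrist for the bank.

```bash
python3 -m crank '[{"offset":[0,0,0],"spin":9.9,"claw":8.5},{"offset":[0,0,0],"spin":9.9,"claw":8.5},{"offset":[0,0,0],"spin":9.9,"claw":8.5},{"offset":[0,0,0],"spin":9.9,"claw":8.5},{"offset":[0,0,0],"spin":9.9,"claw":8.5},{"offset":[0,0,0],"spin":9.9,"claw":8.5},{"offset":[0,0,0],"spin":9.9,"claw":8.5},{"offset":[0,0,0],"spin":9.9,"claw":8.5},{"offset":[0,0,0],"spin":9.9,"claw":8.5},{"offset":[0,0,0],"spin":9.9,"claw":8.5},{"offset":[0,0,0],"spin":9.9,"claw":8.5},{"offset":[0,0,0],"spin":9.9,"claw":8.5},{"offset":[0,0,0],"spin":9.9,"claw":8.5},{"offset":[0,0,0],"spin":9.9,"claw":8.5},{"offset":[0,0,0],"spin":0,"claw":8.5}]' 60
python3 - <<'E'
from m import *
show("bank",(8,175,140),(24,255,255),(285,90,350,160),.022,2)
print([c[:,0].min(0).tolist()+c[:,0].max(0).tolist() for c in blobs(mask(im,(8,175,140),(24,255,255)),(285,90,350,160))[:3]])
cv2.imwrite("pics/t8.png",cv2.resize(im[80:170,200:360],None,fx=4,fy=4)[:,:,::-1])
go(655,-200,100,12)
E
```

```text
time: 32.85
position: [0.6546, -0.0542, 0.1777]
tcp_rot: [-0.0, 0.994, 0.111, 0.0]
contact_force: [0.1, -0.4, -0.9]
finger_gap: 0.085
gripper_force: 0.0
bank [ 656.  -220.5  128.8   34.8   10.8] 410.0
[[314, 106, 332, 148]]
t 32.9 at [654.6 -54.6 177.6] phi 12.8 spin 0.8 offset cm [-2.99 14.23  7.76] gap 0.0848 F 0.0
```

View pics/t8.png

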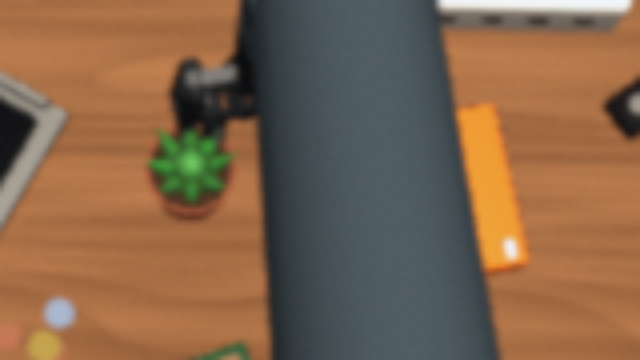

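The arm hides part of the bank, but its free edge gives angle 11° and centre about (656,-207). The plant is untouched.

```bash
python3 -m crank '[{"offset":[-0.5,2.5,0],"spin":1.3,"claw":8.5},{"offset":[-0.5,2.5,0],"spin":0,"claw":8.5},{"offset":[-0.5,2.5,0],"spin":0,"claw":8.5},{"offset":[-0.5,2.5,1],"spin":0,"claw":8.5},{"offset":[-0.5,2.5,2],"spin":0,"claw":8.5},{"offset":[-0.5,2.4,2],"spin":0,"claw":8.5},{"offset":[0,0,3],"spin":0,"claw":8.5},{"offset":[0,0,0],"spin":0,"claw":8.5},{"offset":[0,0,0],"spin":0,"claw":8.5}]' 60
python3 - <<'E'
from m import *
go(656,-207,3,11.5)
S,K2,T2=cam("side")
for c in blobs(mask(S,(8,175,120),(24,255,255)),(180,130,240,175)):print(c[:,0].min(0),c[:,0].max(0),rect(K2,T2,c,.015))
b=cv2.resize(S[100:180,170:250],None,fx=6,fy=6,interpolation=cv2.INTER_CUBIC);cv2.imwrite("pics/s9.png",b[:,:,::-1])
E
```

```text
time: 34.02
position: [0.655, -0.2087, 0.0976]
tcp_rot: [-0.0, 0.995, 0.097, 0.0]
contact_force: [0.9, -0.2, 1.0]
finger_gap: 0.0851
gripper_force: 0.0
t 34.08 at [ 655.4 -208.6   98.3] phi 11.2 spin -0.3 offset cm [ 0.09 -0.15  9.53] gap 0.0849 F 0.0
[191 155] [225 168] [ 655.5 -202.4  131.6   98.2   13.2]
```

View pics/s9.png

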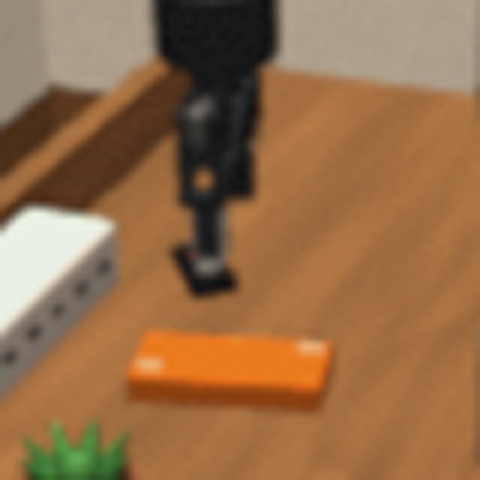

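The side view shows the gripper turned across the bank's width and centred above it.

```bash
python3 -m crank '[{"offset":[0.1,-0.1,3],"spin":0,"claw":8.5},{"offset":[0,0,3],"spin":0,"claw":8.5},{"offset":[0,0,2],"spin":0,"claw":8.5},{"offset":[0,0,1],"spin":0,"claw":8.5},{"offset":[0,0,0.4],"spin":0,"claw":8.5},{"offset":[0,0,0],"spin":0,"claw":8.5},{"offset":[0,0,0],"spin":0,"claw":7},{"offset":[0,0,0],"spin":0,"claw":5.5},{"offset":[0,0,0],"spin":0,"claw":5.5},{"offset":[0,0,0],"spin":0,"claw":5.5},{"offset":[0,0,0],"spin":0,"claw":5.5}]' 60
```

```text
time: 35.5
position: [0.6562, -0.2074, 0.0048]
tcp_rot: [0.0, 0.995, 0.097, 0.001]
contact_force: [-0.3, 1.6, 5.6]
finger_gap: 0.0606
gripper_force: 67.9
```

```bash
python3 -m crank '[{"offset":[0,0,-0.5],"spin":0,"claw":5.5},{"offset":[0,0,-1.5],"spin":0,"claw":5.5},{"offset":[0,0,-3],"spin":0,"claw":5.5},{"offset":[0,0,-4],"spin":0,"claw":5.5},{"offset":[0,0,-4],"spin":0,"claw":5.5},{"offset":[0,0,-3],"spin":0,"claw":5.5},{"offset":[0,0,0],"spin":-5,"claw":5.5},{"offset":[0,0,0],"spin":-4.6,"claw":5.5},{"offset":[0,0,0],"spin":0,"claw":5.5}]' 60
python3 - <<'E'
from h import *
go(454.8,-22.3,40,20.7)
E
```

```text
time: 36.62
position: [0.6549, -0.2078, 0.1637]
tcp_rot: [0.0, 0.984, 0.179, -0.0]
contact_force: [-0.5, -0.6, -3.2]
finger_gap: 0.06
gripper_force: 66.8
t 36.62 at [ 654.9 -207.8  163.7] phi 20.7 spin -0.0 offset cm [-12.16 -24.42  12.37] gap 0.06 F 66.8
```

```bash
python3 -m crank '[{"offset":[-1.2,-2.4,0],"spin":0,"claw":5.5},{"offset":[-1.2,-2.4,0],"spin":0,"claw":5.5},{"offset":[-1.2,-2.4,0],"spin":0,"claw":5.5},{"offset":[-1.2,-2.4,0],"spin":0,"claw":5.5},{"offset":[-1.2,-2.4,0],"spin":0,"claw":5.5},{"offset":[-1.2,-2.4,0],"spin":0,"claw":5.5},{"offset":[-1.2,-2.4,0],"spin":0,"claw":5.5},{"offset":[-1.2,-2.4,0],"spin":0,"claw":5.5},{"offset":[-1.2,-2.4,0],"spin":0,"claw":5.5},{"offset":[-1.3,-2.8,0],"spin":0,"claw":5.5},{"offset":[0,0,2.5],"spin":0,"claw":5.5},{"offset":[0,0,3],"spin":0,"claw":5.5},{"offset":[0,0,3],"spin":0,"claw":5.5},{"offset":[0,0,2.5],"spin":0,"claw":5.5},{"offset":[0,0,0],"spin":0,"claw":5.5},{"offset":[0,0,0],"spin":0,"claw":5.5}]' 60
python3 - <<'E'
from m import *
go(454.8,-22.3,10,20.7)
S,K2,T2=cam("side")
b=cv2.resize(S[140:230,190:300],None,fx=5,fy=5,interpolation=cv2.INTER_CUBIC);cv2.imwrite("pics/s10.png",b[:,:,::-1])
E
```

```text
time: 38.62
position: [0.4566, -0.0223, 0.0543]
tcp_rot: [0.0, 0.984, 0.18, 0.001]
contact_force: [0.2, -0.2, -2.6]
finger_gap: 0.0603
gripper_force: 66.8
t 38.67 at [456.8 -22.3  54.5] phi 20.7 spin 0.0 offset cm [-0.19 -0.07  4.45] gap 0.0604 F 66.8
```

View pics/s10.png

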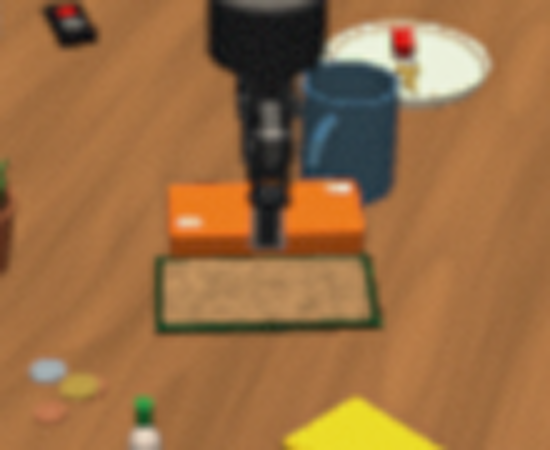

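The bank is held square above the mat, clear of the mug, and the key lies in the dish. I'll lower it now.

```bash
python3 -m crank '[{"offset":[-0.2,-0.1,1.5],"spin":0,"claw":5.5},{"offset":[0,0,1.5],"spin":0,"claw":5.5},{"offset":[0,0,0.8],"spin":0,"claw":5.5},{"offset":[0,0,0.3],"spin":0,"claw":5.5},{"offset":[0,0,0],"spin":0,"claw":5.5},{"offset":[0,0,0.2],"spin":0,"claw":5.5},{"offset":[0,0,0],"spin":0,"claw":5.5}]' 60; python3 -m crank '[{"offset":[0,0,0.1],"spin":0,"claw":5.5},{"offset":[0,0,0.1],"spin":0,"claw":5.5},{"offset":[0,0,0],"spin":0,"claw":5.5}]' 60
```

```text
time: 39.6
position: [0.4536, -0.0221, 0.0104]
tcp_rot: [0.0, 0.984, 0.18, 0.0]
contact_force: [0.1, -0.5, -2.9]
finger_gap: 0.0602
gripper_force: 66.8
time: 39.98
position: [0.4537, -0.0221, 0.0096]
tcp_rot: [0.0, 0.984, 0.18, 0.0]
contact_force: [-4.4, 0.3, 12.5]
finger_gap: 0.0603
gripper_force: 68.7
```

Contact made; I'll release, rise and swing aside to look.

```bash
python3 -m crank '[{"offset":[0,0,-0.1],"spin":0,"claw":5.5},{"offset":[0,0,0],"spin":0,"claw":8.5},{"offset":[0,0,0],"spin":0,"claw":8.5},{"offset":[0,0,0],"spin":0,"claw":8.5},{"offset":[0,0,-1],"spin":0,"claw":8.5},{"offset":[0,0,-3],"spin":0,"claw":8.5},{"offset":[0,0,-5],"spin":0,"claw":8.5},{"offset":[0,0,-5],"spin":0,"claw":8.5},{"offset":[0,0,-4],"spin":0,"claw":8.5},{"offset":[1,-3,0],"spin":0,"claw":8.5},{"offset":[1,-4,0],"spin":0,"claw":8.5},{"offset":[1,-4,0],"spin":0,"claw":8.5},{"offset":[1,-4,0],"spin":0,"claw":8.5},{"offset":[1,-4,0],"spin":0,"claw":8.5},{"offset":[0,0,0],"spin":0,"claw":8.5},{"offset":[0,0,0],"spin":0,"claw":8.5}]' 60
python3 - <<'E'
from m import *
show("bank",(8,190,170),(24,255,255),(225,150,290,230),.027)
m=cv2.inRange(im,(0,0,0),(110,110,95))
for c in blobs(m,(225,155,285,230))[:1]:print("mat",rect(K,T,c,.005))
show("mug",(90,80,30),(115,255,255),(280,175,340,220),.085);show("plant",(35,80,30),(85,255,255),(230,100,265,140),.085)
show("phone",(0,0,0),(180,255,60),(155,85,225,160),.024)
show("case",(0,0,150),(180,60,255),(95,150,180,230),.035)
cv2.imwrite("pics/t11.png",im[:,:,::-1])
E
```

```text
time: 41.98
position: [0.4329, 0.1727, 0.1895]
tcp_rot: [0.0, 0.984, 0.18, 0.0]
contact_force: [-0.1, 0.6, -0.7]
finger_gap: 0.085
gripper_force: 0.0
mat [455.1 -21.8 150.1  86.   20.3]
mug [ 435.7 -168.    98.1   66.3  -66. ] 535.5
plant [652.    5.9  53.7  50.9 -14.9] 210.0
phone [659.4 178.3 128.1  61.3 -28.7] 820.0
case [445.3 355.6  34.1  11.   35.4] 25.5
```

View pics/t11.png

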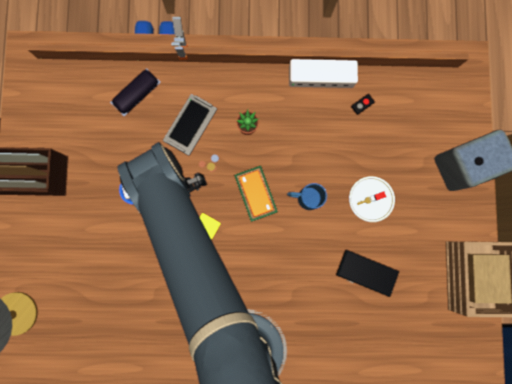

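The top view shows the bank centred on the mat at (256,193), the phone in the cradle (190,124) and the key in the dish (372,199). The mug and plant are unmoved. The case was already checked on the puck, 3.5 mm from its centre.

```bash
python3 -c "
from workcell import robot
print(robot.sign_off())"
```

```text
the job is handed in; nothing more can be done
None
```

The pile is apart and the job is handed in at about 42 s of the 125 s allowed: key in the dish, earbud case on the puck, phone in the cradle, power bank on the mat, and the mug and plant where they were. The hand-in returned no verdict, and the bank's place on the mat I judged only by eye from the last picture.

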